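Stopper the decanter and hold it up to the strain viewer

ROBOT

A 7-joint arm with a two-finger parallel gripper is mounted at the origin on the work surface. World frame = base frame: x ahead of the robot, y to its left, z up, the work surface at z = 0. Lengths are in m, angles in rad, forces in N, time in s.
With the tool pointing down it reaches from about 0.4 to 0.9 m from the base axis. Payload 5.6 kg.
Tool frame: the origin (TCP) lies midway between the tips of the shut fingers; the grasp point (between the pads) lies 19 mm behind it; z points along the fingers, y is the line along which they close (so a half turn about z gives the same grasp; the last joint's range is limited). The gripper opens to 92 mm and grips with 3 to 60 N. Pads are 20 mm wide; open, the fingers measure 128 mm over their backs; the gripper's body (75 mm by 189 mm) begins 69 mm behind the grasp point.
Start: joints at [-1.307, 0.468, -0.012, 1.603, 0.006, 1.071, -0.056], TCP at [0.196, 0.62, 0.215] pointing down, gripper open.
Joint ranges: [-2.53, 2.53], [-0.31, 2.02], [-1.57, 1.55], [0.28, 2.44], [-1.29, 4.43], [0.15, 1.84], [-2.92, 2.92]. Speed limits (rad/s): [2.57, 2.57, 3.14, 3.14, 3.14, 3.14, 3.14].

INTERFACE

Orientations are given as a 3x3 rotation matrix whose columns are the frame's x, y, z axes.
In Python, from plant import bot gives the robot as it stands.
- The arm moves only by the shell command python3 -m jog 'ROWS' [FORCE]. ROWS is a JSON object of lists of equal length, an entry for each row: "dp": the shift along the tool's x, y, z in mm, a list of three; "yaw": the turn about the tool's z in degrees; "gripper": the opening, from 0 (shut) to 1 (fully open). A call has 1 to 12 rows; each row is the pose to reach, as a shift and turn from the pose commanded when the call began, along the tool's axes at that moment; what a row does not reach only later rows make up. A row lasts 1/8 s, in which the tool goes at most 62.5 mm and 10.7 degrees, less where a joint would pass 70% of its speed; a pose out of reach is approached as far as the arm can. A call with a gripper value outside its range is refused whole. The fingers move at their own pace and stop on an object; FORCE is the grip in N (left out, the last holds). Time passes only in rows, so rows that repeat a pose let the fingers close. It gives the time, the measured TCP pose, the force, the opening and the grip force at its end, in the units of the state.
- bot.observe(): the state, without advancing time (a new reading comes with each control period).
- bot.camera(name): name is "scene" or "top" or "wrist"; returns a dict with "pixels" (400x640x3 uint8, red, green, blue), "depth" (400x640 float32, m along the optical axis (not along the pixel's ray), 0 where there is no reading), "mtx" (3x3 intrinsics, pixels), "k1" (the pictures are not rectified: a ray, as slopes to the right and down, at radius r is drawn at 1 + k1 r^2 times it, then the intrinsics apply), "rvec" (rotation vector, rad) and "tvec" (3), from world to camera coordinates, as OpenCV has them; the wrist camera has in their place "hand_eye" (4x4, takes a point from camera to tool coordinates, whose origin is the TCP and whose axes are the flange's). Camera axes: x right, y down, z forward; pixel columns grow to the right and rows downward; lengths in m; the calibration is good to about 2 mm. A picture is of the moment at which its call begins: read the wrist's pose just before it.
- bot.job_done(): hands the job in; it is judged then, once.
Trained networks look in a picture, given as the dict that the camera call returned (one of the last four; its "shot" number tells which), for a name from the list of things; names that differ only in an ending like _2 or _b are one class to them, and where a whole thing is asked for, a point or a joint stands for the part that bears it (a point fixed in the world has none). Each returns a list of dicts, best first, with "p" (0 to 1); they miss things now and then, are a little off and sometimes report something else, mostly with a low value. They report only what shows in the picture. A call takes as long as a camera call. They do not tell look-alikes from the thing itself.
- bot.boxes_of(picture, name): "bbox" ([left, top, width, height] in pixels, round what is visible of it).
- bot.cut_out(picture, name): "mask" (400x640 bool, what is visible of it) and "bbox" ([left, top, width, height] in pixels, round what is visible of it).
The state is a dict: "time_s": time; "joint_positions": joint angles; "joint_vel": joint speeds; "effort": joint torques, N m; "eef_pos": TCP position; "tool_rot": TCP orientation; "force": force on the tool from outside, world axes, zero at the start; "wrist_torque": the same for the moment, N m; "gripper_width": finger opening in m; "finger_force": force on a finger pad.
Only numpy, scipy, OpenCV 4.12 (cv2) and the standard library are available. Lean on these libraries where they do the work, as an engineer would, in place of code of your own. Each camera call takes 0.05 s, during which the arm holds its last target. There are 200 camera calls.

TASK

Put the teal stopper fully home in the neck of the teal bottle while the bottle stands on the table, then pick the stoppered bottle up and show it to the strain viewer: hold it upright in the air straight above the dark ring on the viewer's base, with its middle level with the ring on the light panel and a broad face square to the panel. Finish still holding it there, motionless and touching nothing but the gripper; never lay the bottle over, do not touch the viewer, and leave the amber stopper, the wax, the tumbler and the tweezers where they are.

Things in the scene. Friction and masses are not known exactly. Their poses are not given: they have to be found in the camera images.
- bottle_centre (a point): Loose teal glass bottle, 0.4 kg, upright on the table; its centre, half-way up (underside 65 mm below, rim 65 mm above). z up, x thickness, y width. Flat-sided body 46 (x) by 84 (y) by 78 mm tall, broad faces to +x and -x, alike. Then a round shoulder 44 mm across, and a round neck 32 mm in diameter from 92 mm above the underside to the rim at 130 mm: grip it there.
- bottle_rim (a point): Centre of the bottle's mouth, level with the rim, 130 mm above its underside; same axes. The straight round bore is 22 mm in diameter and 38 mm deep.
- teal_stopper_centre (a point): Loose teal stopper, 54 mm tall, 50 g; its centre, 27 mm above its tip, z up. From below: tapered plug 28 mm long (14 mm across the tip, 20 at the top), collar 28 mm across and 4 thick, round knob 20 mm across and 22 tall. Starts upright in a hole of the block, collar on the block's top. Fully home its collar rests on the bottle's rim and this point is 1 mm below the rim's centre.
- amber_stopper_centre (a point): Bystander: an amber stopper of the same shape in the other hole of the block; point at its centre, 27 mm above its tip.
- stopper_block: Fixed wooden block, 60 (x) by 140 (y) by 42 mm high; origin at the centre of its underside. Two upright holes 23 mm in diameter and 34 mm deep, at y = -40 and +40 mm; which stopper is in which varies.
- viewer: Fixed strain viewer; origin on the table, z up; panel looks to its -x. Grey base 12 mm thick, x -140 to 60 mm, y within 90. White light panel in an upright red frame 190 mm wide, top 240 mm above the table, face at x = 20; lamp box behind it to x = 70. A dark ring (radius 26) marks the panel's centre, 140 mm above the table; a dark ring (radius 30) on the base is centred at x = -80, y = 0.
- viewer_point (a point): The point in the air where the bottle's centre (point bottle_centre) is to be held: straight above the base's dark ring and level with the panel's ring, 140 mm above the table and 100 mm in front of the panel. Same axes as the viewer: x is square to the panel.
- wax: Bystander: loose yellow wax block, 50 by 90 by 35 mm high; origin at the centre of its underside.
- tumbler: Bystander: loose amber glass tumbler, 68 mm across the mouth, 80 mm tall; origin at the centre of its underside.
- tweezers: Bystander: large dark steel tweezers lying flat, 205 mm long (x), 56 mm wide, 16 mm high; origin at its middle on the table.
Not all that is in view belongs to the job. There is more than one size of the part that bears bottle_centre; the job needs the smaller.

How it is judged:
On the way, in this order (a step that is already met when the one before it is completed fails the run):
1. the teal stopper is fully home in the bottle's neck while the bottle stands on the table (z of teal_stopper_centre in the frame of bottle_rim between -0.005 and 0.002 m and distance between teal_stopper_centre and bottle_rim below 0.005 m and angle between the z axis of teal_stopper_centre and the z axis of bottle_centre, either way round below 0.08 rad and height (world z) of bottle_centre below 0.072 m and angle between bottle_centre's own z axis and vertical below 0.06 rad), for 0.2 s.
2. the stoppered bottle is lifted clear of the table (z of teal_stopper_centre in the frame of bottle_rim between -0.005 and 0.002 m and distance between teal_stopper_centre and bottle_rim below 0.005 m and angle between the z axis of teal_stopper_centre and the z axis of bottle_centre, either way round below 0.08 rad and height (world z) of bottle_centre above 0.1 m), for 0.2 s.
At the end, for the whole second after the job is handed in: Bottle held still by the gripper alone: centre within 20 mm sideways and 25 mm in height of the viewing point, within 0.15 rad of upright, broad faces within 0.18 rad of parallel to the panel, teal stopper still home (centre within 5 mm of the rim centre, collar at most 3 mm up) (z of teal_stopper_centre in the frame of bottle_rim between -0.005 and 0.002 m and distance between teal_stopper_centre and bottle_rim below 0.005 m and angle between the z axis of teal_stopper_centre and the z axis of bottle_centre, either way round below 0.08 rad and horizontal distance between bottle_centre and viewer_point below 0.02 m and z of bottle_centre in the frame of viewer_point between -0.025 and 0.025 m and angle between bottle_centre's own z axis and vertical below 0.15 rad and angle between the x axis of bottle_centre and the x axis of viewer_point, either way round below 0.18 rad and contact force between the fingers and bottle above 2 N and contact force between bottle and viewer below 0.1 N and linear speed of bottle below 0.02 m/s and angular speed of bottle below 0.15 rad/s); the arm keeps its last pose, push and grip.
It fails at once if the viewer is touched (more than 2 N) (contact force between viewer and anything else above 2 N).
It fails at once if the bottle is laid over (more than 0.5 rad from upright) (angle between bottle_centre's own z axis and vertical above 0.5 rad).
It fails at once if a bystander is moved by more than 25 mm (distance of any of amber_stopper_centre, wax, tumbler, tweezers from where it was at the start of the episode above 0.025 m).
It also fails if it takes over 50 s, if anything falls off the work surface, if the arm or the gripper's body presses on something with over 40 N, if the wrist force passes 120 N, or if a joint passes its speed limit or range.

## Working session

There is one attempt and no reset: what is moved stays moved. The work goes in short steps, Python scripts to look and compute and a shell command to move; the robot and the scene stay as the last step left them, time stands still between calls to the robot, and variables do not carry over. Pictures are saved under pics/ and viewed, at most 10 in all, crops included, and the job is handed in when it is done.

```bash
ls; mkdir -p pics
cat > h.py <<'E'
import numpy as np, cv2
from plant import bot
def pose():
    s=bot.observe(); return np.array(s["eef_pos"]),np.array(s["tool_rot"])
def cloud(p,T=None):
    """400x640x3 world points"""
    K=np.array(p["mtx"]);v,u=np.mgrid[:400,:640]
    x=(u-K[0,2])/K[0,0];y=(v-K[1,2])/K[1,1]
    a,b=x.copy(),y.copy()
    for _ in range(8):
        f=1+p["k1"]*(a*a+b*b);a,b=x/f,y/f
    d=p["depth"];c=np.stack([a*d,b*d,d],-1).astype(float)
    if "hand_eye" in p:
        H=np.array(p["hand_eye"]);t,R=T
        return (c@H[:3,:3].T+H[:3,3])@R.T+t
    R=cv2.Rodrigues(np.array(p["rvec"],float))[0]
    return (c-np.array(p["tvec"]).ravel())@R
def save(p,n): cv2.imwrite("pics/"+n,p["pixels"][...,::-1])
E
python3 - <<'E'
from h import *
print(bot.observe())
for n in ("scene","top"):
    p=bot.camera(n); save(p,n+"0.png"); C=cloud(p)
    for k in ("bottle_centre","teal_stopper_centre","amber_stopper_centre","stopper_block","viewer","wax","tumbler","tweezers"):
        for r in bot.cut_out(p,k)[:4]:
            m=r["mask"]&(p["depth"]>0); q=C[m]
            if len(q): print(n,k,round(r["p"],2),r["bbox"],np.percentile(q,[3,50,97],axis=0).round(3).tolist())
E
```

```text
pics
{'time_s': 0.0, 'joint_positions': array([-1.30699531,  0.46837992, -0.01161548,  1.60360062,  0.00600799,
        1.07143514, -0.05629185]), 'joint_vel': array([-8.45903732e-05, -1.19753854e-03, -4.36858506e-05, -1.14354930e-04,
        2.88870527e-04, -5.61745158e-04, -2.74891261e-04]), 'effort': array([ 6.37132252e-04, -5.20562232e+01, -1.22056558e-02, -2.43759549e+01,
       -5.65448042e-02,  1.70086365e-02,  1.56257393e-04]), 'eef_pos': array([0.1961919 , 0.61906937, 0.21364812]), 'tool_rot': array([[-9.53292276e-01,  3.02049103e-01, -4.18618737e-04],
       [ 3.02049367e-01,  9.53290699e-01, -1.73883218e-03],
       [-1.26147351e-04, -1.78405881e-03, -9.99998401e-01]]), 'force': array([-0.74728498,  0.02292266, -0.71959845]), 'wrist_torque': array([ 0.0340071 , -0.01643813,  0.00792523]), 'finger_force': 0.0, 'gripper_width': 0.09159650433201627}
scene bottle_centre 0.93 [383.2, 160.0, 54.8, 68.2] [[0.362, 0.116, 0.009], [0.408, 0.172, 0.099], [0.415, 0.226, 0.179]]
scene bottle_centre 0.63 [318.1, 203.4, 37.3, 48.2] [[0.524, 0.001, 0.004], [0.557, 0.045, 0.071], [0.565, 0
[... 1569 characters left out ...]
 0.07]]
top stopper_block 0.6 [426.7, 202.0, 62.2, 30.4] [[0.484, -0.369, 0.019], [0.517, -0.301, 0.042], [0.55, -0.237, 0.046]]
top viewer 0.97 [119.8, 122.2, 148.0, 105.1] [[0.495, 0.203, 0.009], [0.598, 0.308, 0.015], [0.706, 0.403, 0.242]]
top wax 0.96 [309.3, 248.7, 41.9, 23.1] [[0.385, -0.035, 0.03], [0.409, 0.006, 0.036], [0.432, 0.047, 0.039]]
top tumbler 0.74 [439.2, 127.9, 34.9, 32.8] [[0.652, -0.323, 0.004], [0.686, -0.302, 0.047], [0.71, -0.264, 0.082]]
top tweezers 0.89 [323.1, 97.9, 18.2, 10.3] [[0.798, -0.019, 0.003], [0.802, -0.0, 0.015], [0.806, 0.026, 0.019]]
top tweezers 0.35 [439.1, 127.7, 35.0, 31.7] [[0.652, -0.323, 0.004], [0.686, -0.303, 0.049], [0.71, -0.264, 0.082]]
```

Run:
```python
import cv2,numpy as np
t=cv2.imread("pics/top0.png");s=cv2.imread("pics/scene0.png")
a=cv2.resize(t[80:320,100:520],(800,457),interpolation=cv2.INTER_CUBIC)
cv2.imwrite("pics/a.png",a)
b=cv2.resize(s[150:360,160:530],(800,454),interpolation=cv2.INTER_CUBIC)
cv2.imwrite("pics/b.png",b)
```

```text
(no output)
```

View pics/a.png

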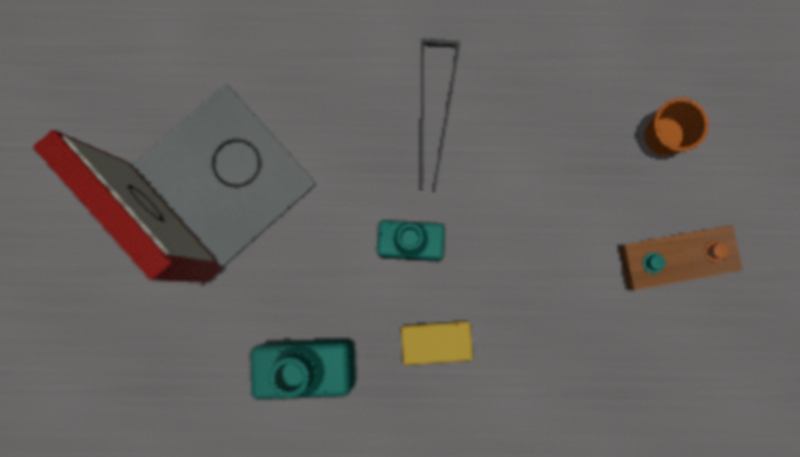

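View pics/b.png

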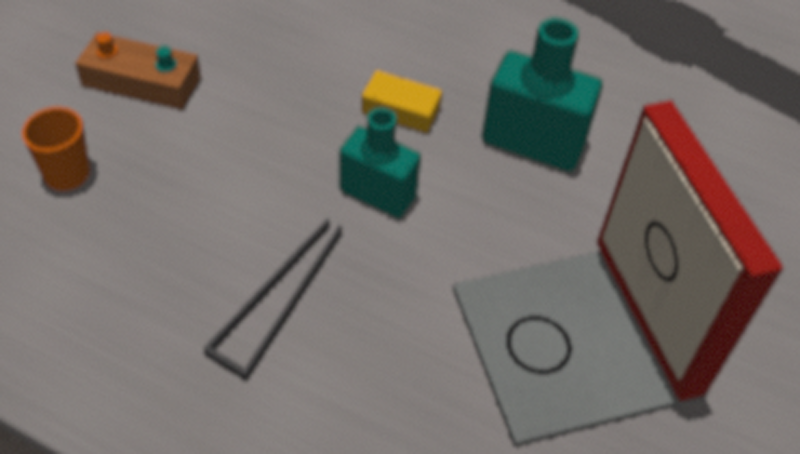

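The two bottles in the crops: the large one at top-crop (300,370) with its rim at z≈0.184, and the small one at top-crop (410,240), scene-crop (380,165), with its rim at z≈0.130 as described. The small one is the bottle for the job, and these enlarged crops confirm it. The teal stopper is at top-crop (655,262) and the amber one at (718,250). The viewer's base ring is at (237,163).

```bash
cat > m.py <<'E'
from h import *
def rect(P):
    (c,s,a)=cv2.minAreaRect((P[:,:2]*1000).astype(np.float32)); return np.round(c,1),np.round(s,1),round(a,1)
E
python3 - <<'E'
from m import *
for n in ("top","scene"):
    p=bot.camera(n);C=cloud(p);ok=p["depth"]>0
    hsv=cv2.cvtColor(p["pixels"],cv2.COLOR_RGB2HSV)
    teal=ok&(abs(hsv[...,0].astype(int)-85)<12)&(hsv[...,1]>100)
    X,Y,Z=C[...,0],C[...,1],C[...,2]
    nb=teal&(abs(X-.535)<.07)&(abs(Y-.04)<.07)
    print(n,"body",rect(C[nb&(abs(Z-.078)<.005)]),"rim",rect(C[nb&(abs(Z-.130)<.004)]),nb.sum())
    st=teal&(Y<-.2); q=C[st]; print("stopper",rect(q[q[:,2]>.06]),np.percentile(q[:,2],[5,50,95]))
    blk=ok&(abs(Z-.042)<.004)&(Y<-.2)&(X<.6)&(abs(X-.52)<.1); print("block",rect(C[blk]))
    v=ok&(X>.45)&(X<.85)&(Y>.15)
    b=v&(abs(Z-.012)<.005)&(hsv[...,1]<60)
    print("base",rect(C[b]))
    g=p["pixels"].max(-1); d=b&(g<70)&(np.linalg.norm(C[...,:2]-[.62,.28],axis=-1)<.07)
    if d.sum()>5: print("ring",d.sum(),rect(C[d]))
    f=v&(hsv[...,1]<70)&(Z>.05)&(Z<.22)
    q=C[f]; c=np.median(q,0); q=q[np.linalg.norm(q-c,axis=1)<.15]
    for _ in range(4):
        c=q.mean(0);nn=np.linalg.svd(q-c,full_matrices=False)[2][2]; r=(q-c)@nn; q=q[abs(r)<.006]
    print("panel",len(q),c.round(3),nn.round(3),np.degrees(np.arctan2(nn[1],nn[0])))
E
```

```text
top body (array([535.5,  39.1]), array([80. , 43.6]), 86.6) rim (array([537. ,  39.8]), array([29.3, 29.1]), 0.9) 639
stopper (array([ 510.5, -265.6]), array([16.9, 16.7]), 88.8) [0.0461534  0.0663014  0.06993632]
block (array([ 518.9, -306.1]), array([ 59.8, 141.4]), 11.0)
base (array([647.3, 447.4]), array([577.3, 399. ]), 88.2)
ring 118 (array([639.6, 271.4]), array([63.5, 61.8]), 46.0)
panel 1090 [0.572 0.345 0.143] [-0.685  0.729 -0.003] 133.23250890580732
scene body (array([540.8,  39.8]), array([81.2, 44.8]), 86.7) rim (array([540.3,  38.6]), array([28.8, 29.7]), 5.9) 1195
stopper (array([ 517.5, -266. ]), array([16.3, 14.9]), 8.2) [0.04597914 0.06059147 0.06823597]
block (array([ 523.2, -306.5]), array([ 63.6, 141.9]), 11.4)
base (array([616.1, 298.6]), array([181.5, 199.3]), 42.5)
ring 104 (array([641.1, 269.3]), array([62.8, 61.5]), 84.2)
panel 3387 [0.578 0.347 0.141] [ 0.676 -0.737 -0.   ] -47.482747521845866
```

```bash
python3 -m jog '{"dp":[[0,0,-60],[-30,-20,-110],[-70,-52,-120],[-116,-86,-120],[-162,-120,-120],[-208,-154,-120],[-254,-188,-120],[-300,-222,-120],[-346,-256,-120],[-392,-290,-120],[-416,-308,-120],[-416,-308,-120]],"yaw":[0,-4,-10,-14,-14,-14,-14,-14,-14,-14,-14,-14],"gripper":[1,1,1,1,1,1,1,1,1,1,1,0.5]}'
cat > to.py <<'E'
import sys
from h import *
# dp/yaw from commanded~measured pose to world x y z (mm), tool-y heading deg
t,R=pose(); a=[float(v) for v in sys.argv[1:]]
print((R.T@(np.array(a[:3])-t*1000)).round(1), "yaw", round(-(a[3]-np.degrees(np.arctan2(R[1,1],R[0,1]))),1), t.round(4), R.round(3).tolist())
E
python3 to.py 515 -266 220 87
```

```text
time_s: 2.5
eef_pos: [0.5011, 0.1979, 0.3347]
tool_rot: [[-0.998, 0.068, 0.001], [0.068, 0.998, -0.0], [-0.001, -0.0, -1.0]]
force: [-0.4, -0.0, -0.2]
gripper_width: 0.084
finger_force: 0.0
[ -45.2 -461.8  114.9] yaw -0.9 [0.5011 0.1979 0.3347] [[-0.998, 0.068, 0.001], [0.068, 0.998, -0.0], [-0.001, -0.0, -1.0]]
```

```bash
python3 -m jog '{"dp":[[-6,-60,0],[-12,-120,10],[-18,-180,30],[-24,-240,50],[-30,-300,70],[-36,-360,90],[-42,-420,110],[-45,-462,115],[-45,-462,115],[-45,-462,115]],"yaw":[-1,-1,-1,-1,-1,-1,-1,-1,-1,-1],"gripper":[0.5,0.5,0.5,0.5,0.5,0.5,0.5,0.5,0.5,0.5]}'
python3 - <<'E'
from m import *
T=pose();p=bot.camera("wrist");save(p,"w1.png");C=cloud(p,T);ok=p["depth"]>0
hsv=cv2.cvtColor(p["pixels"],cv2.COLOR_RGB2HSV)
teal=ok&(abs(hsv[...,0].astype(int)-85)<12)&(hsv[...,1]>100)&(C[...,2]<.09)
q=C[teal];print(teal.sum(),np.percentile(q,[2,50,98],axis=0).round(4).tolist())
print("knob top",rect(q[q[:,2]>.064]),"collar",rect(q[(q[:,2]<.05)&(q[:,2]>.043)]),"all",rect(q))
b=ok&(abs(C[...,2]-.042)<.003);print("block",rect(C[b]))
E
python3 to.py 515 -266 60 87
```

```text
time_s: 3.75
eef_pos: [0.5166, -0.2614, 0.2194]
tool_rot: [[-0.999, 0.043, -0.0], [0.043, 0.999, 0.001], [0.0, 0.001, -1.0]]
force: [-0.4, -0.0, 0.5]
gripper_width: 0.046
finger_force: 0.0
4923 [[0.5048, -0.2761, 0.0108], [0.5265, -0.0022, 0.0681], [0.5561, 0.0573, 0.0884]]
knob top (array([ 532. , -109.9]), array([342. ,  44.9]), 88.0) collar (array([ 529.9, -106.3]), array([353.6,  43.2]), 87.2) all (array([ 530.7, -106.3]), array([353.7,  45.2]), 87.3)
block (array([ 565.3, -145.1]), array([211.2, 446.6]), 11.3)
[  1.6  -5.3 159.6] yaw 0.6 [ 0.5168 -0.261   0.2196] [[-0.999, 0.042, 0.0], [0.042, 0.999, 0.001], [-0.0, 0.001, -1.0]]
```

View pics/w1.png

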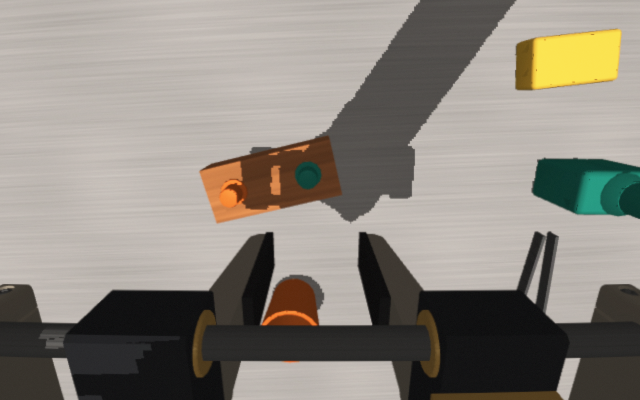

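The wrist view shows the block, with the teal stopper at (307,175) between the fingers and the amber stopper at (230,192). I'll restrict the measurement to the stopper.

Run:
```python
from m import *
T=pose();p=bot.camera("wrist");C=cloud(p,T);ok=p["depth"]>0
hsv=cv2.cvtColor(p["pixels"],cv2.COLOR_RGB2HSV)
teal=ok&(abs(hsv[...,0].astype(int)-85)<14)&(hsv[...,1]>80)&(C[...,2]<.09)
q=C[teal];q=q[q[:,1]<-.2];print(T[0].round(4),len(q),np.percentile(q,[2,50,98],axis=0).round(4).tolist())
print("knob top",rect(q[q[:,2]>.064]),"all",rect(q))
q=C[teal];q=q[q[:,1]>-.2]; print("bottle max z",q[:,2].max(),"rim",rect(q[q[:,2]>.127]))
b=ok&(abs(C[...,2]-.042)<.003)&(C[...,1]<-.2)&(C[...,0]<.58);print("block",rect(C[b]))
```

```text
[ 0.5168 -0.261   0.2196] 524 [[0.5015, -0.2822, 0.0454], [0.5101, -0.27, 0.0675], [0.5212, -0.2585, 0.0699]]
knob top (array([ 513.2, -270.7]), array([18.5, 18.5]), 87.6) all (array([ 511.3, -270. ]), array([26.1, 21.6]), 71.6)
bottle max z 0.08999427741859989 rim (array([0., 0.]), array([0., 0.]), 0.0)
block (array([ 521.5, -309.9]), array([ 60.6, 139.8]), 11.0)
```

```bash
python3 to.py 513.5 -269.5 115 87; python3 -m jog '{"dp":[[2,-4,55],[3,-8,105],[3,-8,105],[3,-8,105]],"yaw":[0,0.5,0.5,0.5],"gripper":[0.5,0.5,0.5,0.5]}'
cat > st.py <<'E'
from m import *
T=pose();p=bot.camera("wrist");C=cloud(p,T);ok=p["depth"]>0;save(p,"w2.png")
hsv=cv2.cvtColor(p["pixels"],cv2.COLOR_RGB2HSV)
teal=ok&(abs(hsv[...,0].astype(int)-85)<14)&(hsv[...,1]>80)&(C[...,2]<.09)
q=C[teal];q=q[q[:,1]<-.2];print(T[0].round(4),len(q),np.percentile(q,[2,50,98],axis=0).round(4).tolist())
print("knob top",rect(q[q[:,2]>.064]),"all",rect(q))
b=ok&(abs(C[...,2]-.042)<.003)&(C[...,1]<-.2)&(C[...,0]<.58);print("block",rect(C[b]))
E
python3 st.py
```

```text
[  3.   -8.7 104.7] yaw 0.6 [ 0.5168 -0.2611  0.2197] [[-0.999, 0.042, 0.001], [0.042, 0.999, 0.001], [-0.001, 0.001, -1.0]]
time_s: 4.35
eef_pos: [0.5141, -0.271, 0.1164]
tool_rot: [[-0.999, 0.052, 0.002], [0.052, 0.999, -0.001], [-0.002, -0.0, -1.0]]
force: [0.3, 0.7, 0.8]
gripper_width: 0.0461
finger_force: 0.0
[ 0.5141 -0.271   0.1164] 1108 [[0.501, -0.2822, 0.0452], [0.509, -0.2703, 0.0672], [0.521, -0.2585, 0.0697]]
knob top (array([ 513. , -270.4]), array([18.8, 18.4]), 42.3) all (array([ 511.4, -269.8]), array([26.5, 22.4]), 71.1)
block (array([ 521.4, -310.1]), array([ 60.8, 140.5]), 10.8)
```

```bash
python3 -m jog '{"dp":[[1,0,40],[1,0,62],[1,0,68],[1,0,68],[1,0,68],[1,0,68],[1,0,68],[1,0,68]],"yaw":[0,0,0,0,0,0,0,0],"gripper":[0.5,0.5,0.5,0.5,0,0,0,0]}' 20
```

```text
time_s: 5.4
eef_pos: [0.512, -0.2712, 0.0472]
tool_rot: [[-0.999, 0.054, 0.001], [0.054, 0.999, 0.0], [-0.001, 0.0, -1.0]]
force: [-0.2, 1.8, 5.1]
gripper_width: 0.0197
finger_force: 20.0
```

```bash
python3 -m jog '{"dp":[[0,0,-20],[0,0,-70],[0,10,-125],[0,50,-168],[-2,105,-168],[-4,165,-168],[-6,225,-168],[-8,280,-168],[-9,308,-168],[-9,308,-168],[-9,308,-168]],"yaw":[0,0,0,0,0,0,0,0,0,0,0],"gripper":[0,0,0,0,0,0,0,0,0,0,0]}'
cat > bt.py <<'E'
from m import *
import sys
T=pose();p=bot.camera("wrist");C=cloud(p,T);ok=p["depth"]>0;save(p,sys.argv[1])
hsv=cv2.cvtColor(p["pixels"],cv2.COLOR_RGB2HSV)
teal=ok&(abs(hsv[...,0].astype(int)-85)<14)&(hsv[...,1]>80)
q=C[teal];print(T[0].round(4),len(q))
near=np.linalg.norm(q[:,:2]-[.537,.037],axis=1)<.06; q=q[near]
for lo,hi,n in ((.125,.135,"rim"),(.073,.083,"body"),(.14,.3,"stopper")):
    s=q[(q[:,2]>lo)&(q[:,2]<hi)]
    if len(s)>5: print(n,len(s),rect(s),np.percentile(s,[1,50,99],axis=0).round(4).tolist())
s=q[(q[:,2]>.125)&(q[:,2]<.135)]
E
python3 bt.py w3.png
```

```text
time_s: 6.78
eef_pos: [0.5371, 0.0341, 0.2151]
tool_rot: [[-0.998, 0.055, 0.001], [0.055, 0.998, -0.001], [-0.001, -0.001, -1.0]]
force: [-0.6, -0.0, -0.5]
gripper_width: 0.0199
finger_force: 20.0
[0.5371 0.0341 0.2151] 13933
rim 644 (array([538. ,  36.4]), array([30.1, 30.5]), 86.6) [[0.5232, 0.0215, 0.1254], [0.5357, 0.0372, 0.1303], [0.5521, 0.0512, 0.1319]]
body 2419 (array([537.9,  36.2]), array([83.7, 44.3]), 86.8) [[0.5155, -0.0044, 0.0733], [0.5328, 0.037, 0.0782], [0.5596, 0.0773, 0.0825]]
stopper 2150 (array([536.1,  33.1]), array([19.6, 23. ]), 86.2) [[0.5253, 0.0236, 0.187], [0.5326, 0.0334, 0.2347], [0.5463, 0.0429, 0.2378]]
```

View pics/w3.png

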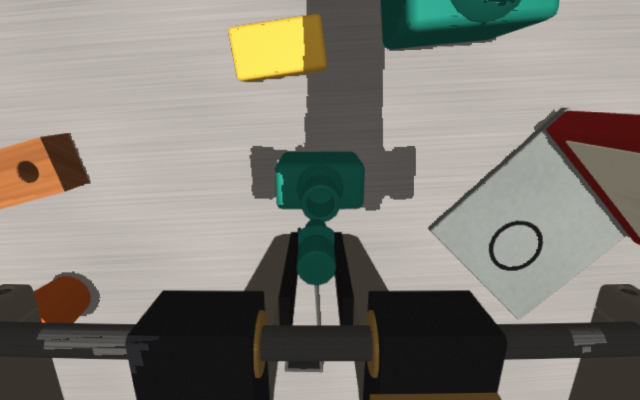

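The stopper is held at (316,260), and the mouth of the small bottle at (320,200) is just below and slightly to the right of it. The viewer's base ring is visible at (516,245), so I'll measure that in the wrist frame too.

Run:
```python
from m import *
T=pose();p=bot.camera("wrist");C=cloud(p,T);ok=p["depth"]>0
hsv=cv2.cvtColor(p["pixels"],cv2.COLOR_RGB2HSV)
teal=ok&(abs(hsv[...,0].astype(int)-85)<14)&(hsv[...,1]>80)
print(T[0].round(4))
q=C[teal&(abs(C[...,0]-.537)<.03)&(abs(C[...,1]-.034)<.03)]
for lo,hi in ((.2335,.245),(.206,.222),(.195,.206),(.181,.195)):
    s=q[(q[:,2]>lo)&(q[:,2]<hi)];print(lo,len(s),rect(s) if len(s)>5 else "", np.percentile(s,[1,99],axis=0).round(4).tolist() if len(s) else "")
b=ok&(abs(C[...,2]-.012)<.006)&(C[...,1]>.15)&(C[...,0]>.5)
g=p["pixels"].max(-1);d=b&(g<80)&(np.linalg.norm(C[...,:2]-[.64,.27],axis=-1)<.05)
print("ring",d.sum(),rect(C[d]),"base",rect(C[b&(hsv[...,1]<60)&(g>100)]))
for k in ("scene","top"):
  P=bot.camera(k);C=cloud(P);h=cv2.cvtColor(P["pixels"],cv2.COLOR_RGB2HSV)
  m=(P["depth"]>0)&(abs(h[...,0].astype(int)-85)<14)&(h[...,1]>80)&(abs(C[...,0]-.537)<.04)&(abs(C[...,1]-.036)<.04)
  q=C[m]
  for lo,hi in ((.17,.245),(.125,.135)):
    s=q[(q[:,2]>lo)&(q[:,2]<hi)];print(k,lo,len(s),rect(s) if len(s)>5 else "")
```

```text
[0.5371 0.0337 0.2151]
0.2335 1139 (array([538.3,  33. ]), array([19.8, 19.1]), 79.3) [[0.529, 0.0237, 0.2338], [0.5467, 0.0423, 0.2381]]
0.206 575 (array([530.9,  33.2]), array([19.6, 12.7]), 86.2) [[0.5249, 0.0234, 0.2115], [0.5364, 0.0428, 0.2219]]
0.195 9 (array([530.8,  34.2]), array([5.3, 0.7]), 74.6) [[0.5301, 0.0316, 0.1952], [0.5312, 0.0368, 0.1976]]
0.181 79 (array([532.4,  32.9]), array([11.7,  3.4]), 87.9) [[0.5307, 0.0275, 0.1831], [0.5342, 0.0386, 0.1948]]
ring 572 (array([640.9, 267.8]), array([64.6, 64.5]), 84.0) base (array([627. , 283.7]), array([181.3, 162.8]), 42.4)
scene 0.17 128 (array([544. ,  33.4]), array([24.1, 15.1]), 30.6)
scene 0.125 51 (array([541.6,  39.3]), array([28.8, 22.9]), 26.1)
top 0.17 0 
top 0.125 0
```

```bash
python3 -m jog '{"dp":[[0.6,3.3,20],[0.6,3.3,40],[0.6,3.3,48],[0.6,3.3,56],[0.6,3.3,64],[0.6,3.3,70],[0.6,3.3,74],[0.6,3.3,77],[0.6,3.3,77]],"yaw":[0,0,0,0,0,0,0,0,0],"gripper":[0,0,0,0,0,0,0,0,0]}'
```

```text
time_s: 8.1
eef_pos: [0.5367, 0.0389, 0.1375]
tool_rot: [[-0.999, 0.054, 0.0], [0.054, 0.999, -0.0], [-0.0, -0.0, -1.0]]
force: [0.7, -0.6, 0.1]
gripper_width: 0.0195
finger_force: 20.0
```

```bash
python3 -m jog '{"dp":[[0,0,1.5],[0,0,3],[0,0,4],[0,0,4]],"yaw":[0,0,0,0],"gripper":[0,0,0,0]}'
```

```text
time_s: 8.6
eef_pos: [0.5377, 0.0388, 0.1351]
tool_rot: [[-0.999, 0.054, 0.002], [0.054, 0.999, 0.0], [-0.002, 0.001, -1.0]]
force: [-2.5, -1.9, 9.7]
gripper_width: 0.0194
finger_force: 20.0
```

```bash
python3 -m jog '{"dp":[[0,0,1],[0,0,1],[0,0,0],[0,0,0],[0,0,-40],[0,0,-80],[0,0,-80]],"yaw":[0,0,0,0,0,0,0],"gripper":[0,0.55,0.55,0.55,0.55,0.55,0.55]}'
python3 - <<'E'
from m import *
T=pose();p=bot.camera("wrist");C=cloud(p,T);ok=p["depth"]>0;save(p,"w4.png")
hsv=cv2.cvtColor(p["pixels"],cv2.COLOR_RGB2HSV)
teal=ok&(abs(hsv[...,0].astype(int)-85)<14)&(hsv[...,1]>80)
print(T[0].round(4))
q=C[teal&(abs(C[...,0]-.537)<.06)&(abs(C[...,1]-.036)<.06)]
for lo,hi in ((.150,.165),(.126,.14),(.073,.082)):
    s=q[(q[:,2]>lo)&(q[:,2]<hi)];print(lo,len(s),rect(s) if len(s)>5 else "", np.percentile(s,[1,50,99],axis=0).round(4).tolist() if len(s) else "")
c=p["pixels"][100:340,200:440];cv2.imwrite("pics/w4c.png",cv2.resize(c,None,fx=2.4,fy=2.4)[...,::-1])
E
```

```text
time_s: 9.48
eef_pos: [0.5388, 0.0395, 0.2166]
tool_rot: [[-0.999, 0.054, 0.006], [0.054, 0.999, 0.002], [-0.006, 0.002, -1.0]]
force: [0.4, 0.6, -0.4]
gripper_width: 0.0504
finger_force: 0.0
[0.5388 0.0395 0.2166]
0.15 563 (array([537.3,  36.2]), array([18.4, 18.1]), 46.3) [[0.5285, 0.0272, 0.1507], [0.5364, 0.0363, 0.1564], [0.5458, 0.0453, 0.158]]
0.126 584 (array([535.7,  36.8]), array([31.7, 25.2]), 78.9) [[0.5233, 0.0208, 0.1265], [0.5301, 0.0374, 0.1339], [0.5471, 0.0516, 0.1391]]
0.073 2343 (array([537.9,  36.2]), array([83.7, 43.6]), 86.9) [[0.5154, -0.0045, 0.0734], [0.5329, 0.0403, 0.0782], [0.56, 0.0769, 0.0816]]
```

View pics/w4c.png

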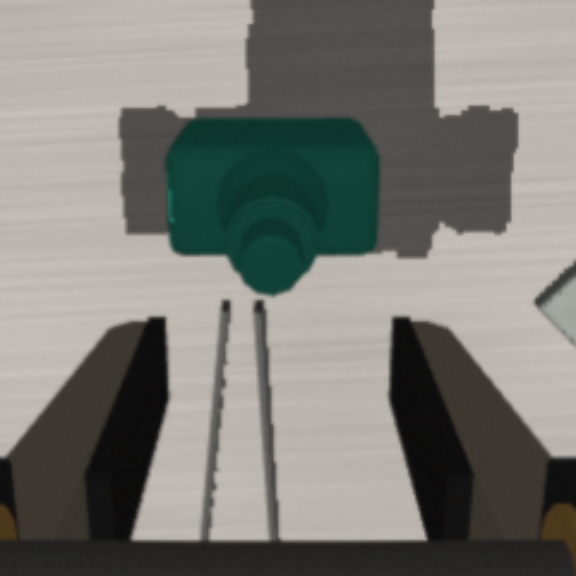

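The stopper is home: its collar sits on the rim at crop (272,235) and the knob top is at z≈0.157, with 0.156 expected. Next I'll grip the neck.

```bash
python3 -m jog '{"dp":[[0,-2,0],[0,-2,40],[0,-2,80],[0,-2,110],[0,-2,122],[0,-2,122],[0,-2,122],[0,-2,122],[0,-2,122],[0,-2,122]],"yaw":[0,0,0,0,0,0,0,0,0,0],"gripper":[0.75,0.75,0.75,0.75,0.75,0.75,0,0,0,0]}' 40; python3 to.py 538 37 95 86.9
```

```text
time_s: 10.78
eef_pos: [0.5368, 0.0372, 0.092]
tool_rot: [[-0.999, 0.054, 0.001], [0.054, 0.999, 0.0], [-0.001, 0.0, -1.0]]
force: [0.1, 1.0, 3.2]
gripper_width: 0.0311
finger_force: 4.1
[-1.2 -0.1 -3. ] yaw 0.0 [0.5368 0.0372 0.092 ] [[-0.999, 0.054, 0.001], [0.054, 0.999, 0.0], [-0.001, 0.0, -1.0]]
```

```bash
python3 -m jog '{"dp":[[0,0,0],[0,0,0],[0,0,-20],[0,0,-45],[0,0,-75],[0,0,-100],[0,0,-100],[0,0,-100]],"yaw":[0,0,0,0,0,0,0,0],"gripper":[0,0,0,0,0,0,0,0]}'; python3 to.py 641 269 192 42.6; python3 bt.py w5.png
```

```text
time_s: 11.78
eef_pos: [0.5355, 0.037, 0.1901]
tool_rot: [[-0.999, 0.054, -0.002], [0.054, 0.999, -0.0], [0.002, -0.001, -1.0]]
force: [0.2, -0.2, -3.3]
gripper_width: 0.0306
finger_force: 42.3
[-92.9 237.4  -2.2] yaw 44.3 [0.5355 0.037  0.1901] [[-0.999, 0.054, -0.002], [0.054, 0.999, -0.0], [0.002, -0.001, -1.0]]
[0.5355 0.037  0.1901] 20551
rim 391 (array([515. ,  37.3]), array([79.5,  2.1]), 86.7) [[0.5125, -0.0013, 0.1251], [0.5144, 0.038, 0.1304], [0.5178, 0.076, 0.1349]]
stopper 12378 (array([529.9,  36.4]), array([82.5, 40.6]), 86.9) [[0.5127, -0.0029, 0.143], [0.5247, 0.0367, 0.1881], [0.543, 0.0756, 0.2554]]
```

```bash
python3 -m jog '{"dp":[[-8,20,-10],[-20,52,-12],[-36,92,-12],[-52,132,-12],[-68,172,-12],[-82,208,-12],[-90,228,-8],[-93,236,-2],[-93,236,0],[-93,236,0],[-93,236,0]],"yaw":[5,10,16,22,28,34,39,43,44,44,44],"gripper":[0,0,0,0,0,0,0,0,0,0,0]}'
cat > fin.py <<'E'
from m import *
T=pose();p=bot.camera("wrist");C=cloud(p,T);ok=p["depth"]>0;save(p,"w6.png")
hsv=cv2.cvtColor(p["pixels"],cv2.COLOR_RGB2HSV)
teal=ok&(abs(hsv[...,0].astype(int)-85)<14)&(hsv[...,1]>80)
t=T[0];print(t.round(4),"tool y heading",np.degrees(np.arctan2(T[1][1,1],T[1][0,1])))
q=C[teal&(np.linalg.norm(C[...,:2]-t[:2],axis=-1)<.06)]
zt=t[2]-.092+.078
s=q[abs(q[:,2]-zt)<.006];print("bodytop",len(s),rect(s),np.median(s[:,2]))
s=q[q[:,2]>zt+.07];print("knob top",len(s),rect(s) if len(s)>5 else "",q[:,2].max())
b=ok&(abs(C[...,2]-.012)<.006)&(C[...,1]>.15)&(C[...,0]>.5)
d=b&(p["pixels"].max(-1)<80)&(np.linalg.norm(C[...,:2]-[.64,.27],axis=-1)<.05);print("ring",d.sum(),rect(C[d]) if d.sum()>5 else "")
for n in ("scene","top"):
    p=bot.camera(n);C=cloud(p);ok=p["depth"]>0;save(p,n+"6.png")
    hsv=cv2.cvtColor(p["pixels"],cv2.COLOR_RGB2HSV)
    q=C[ok&(abs(hsv[...,0].astype(int)-85)<14)&(hsv[...,1]>80)&(np.linalg.norm(C[...,:2]-t[:2],axis=-1)<.07)]
    if len(q)>20:
        s=q[abs(q[:,2]-zt)<.006];print(n,len(q),"bodytop",len(s),rect(s) if len(s)>5 else "","z",np.percentile(q[:,2],[1,99]),"all",rect(q))
    f=q
E
python3 fin.py; python3 to.py 641 268 168 42.7
```

```text
time_s: 13.2
eef_pos: [0.6422, 0.2668, 0.1917]
tool_rot: [[-0.681, 0.733, -0.0], [0.733, 0.681, -0.0], [-0.0, -0.0, -1.0]]
force: [-0.9, -0.5, -3.9]
gripper_width: 0.0305
finger_force: 42.3
[0.6422 0.2668 0.1917] tool y heading 42.89245649490444
bodytop 4045 (array([639.9, 269.2]), array([82.9, 36. ]), 41.9) 0.17763520966353144
knob top 1671 (array([633.7, 275. ]), array([18.9, 28. ]), 45.7) 0.29327001296984856
ring 633 (array([635.9, 284.7]), array([86., 35.]), 42.2)
scene 5725 bodytop 473 (array([647.4, 267.8]), array([80.4, 45.1]), 43.2) z [0.11227147 0.59858292] all (array([635.7, 261.3]), array([124.4,  90.7]), 11.3)
top 4854 bodytop 20 (array([644., 269.]), array([56.7, 43.9]), 43.9) z [0.41845422 0.60170111] all (array([625.5, 269. ]), array([107.6,  90.6]), 11.2)
[ 1.4 -0.5 24. ] yaw 0.2 [0.6423 0.2673 0.192 ] [[-0.681, 0.733, 0.0], [0.733, 0.681, 0.0], [-0.0, 0.001, -1.0]]
```

```bash
python3 -m jog '{"dp":[[1,0,8],[1,0,16],[1,0,24],[1,0,24],[1,0,24],[1,0,24]],"yaw":[0,0,0,0,0,0],"gripper":[0,0,0,0,0,0]}'; python3 fin.py; python3 -c "
import cv2;s=cv2.imread('pics/scene6.png');cv2.imwrite('pics/f.png',cv2.resize(s[50:360,200:560],None,fx=1.9,fy=1.9))"
```

```text
time_s: 14.1
eef_pos: [0.6417, 0.2685, 0.168]
tool_rot: [[-0.681, 0.732, 0.001], [0.732, 0.681, 0.0], [-0.0, 0.001, -1.0]]
force: [0.1, -0.3, -3.7]
gripper_width: 0.0306
finger_force: 42.3
[0.6417 0.2685 0.168 ] tool y heading 42.91574071822948
bodytop 4045 (array([639.6, 270.8]), array([82.9, 36. ]), 42.2) 0.1539795502645075
knob top 1668 (array([633.5, 277.2]), array([18.8, 28.7]), 42.3) 0.2702732098067335
ring 594 (array([633.6, 286.6]), array([86.3, 28.4]), 41.6)
scene 5430 bodytop 456 (array([647.2, 268.7]), array([82.3, 43.1]), 45.9) z [0.08837366 0.57908608] all (array([633.9, 262.4]), array([121.8,  90.5]), 10.3)
top 4425 bodytop 17 (array([641.4, 253.9]), array([34.6, 61.1]), 86.6) z [0.39629255 0.58197706] all (array([625.6, 266.3]), array([106.2,  82.2]), 10.6)
```

View pics/f.png

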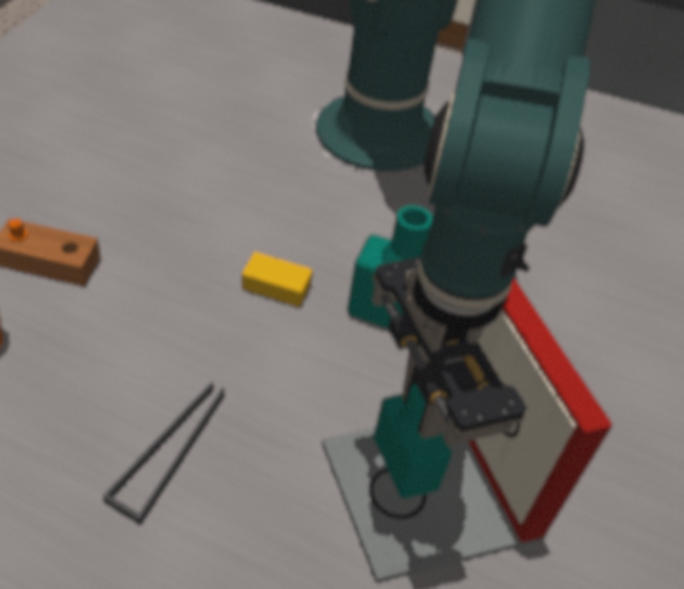

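Run:
```python
from m import *
T=pose();p=bot.camera("wrist");C=cloud(p,T)
hsv=cv2.cvtColor(p["pixels"],cv2.COLOR_RGB2HSV)
m=(p["depth"]>0)&(abs(hsv[...,0].astype(int)-85)<14)&(hsv[...,1]>80)&(np.linalg.norm(C[...,:2]-T[0][:2],axis=-1)<.03)&(C[...,2]>.22)
q=C[m];print(len(q),np.percentile(q[:,2],[1,25,50,75,90,99]));s=q[abs(q[:,2]-.232)<.004];print(rect(s))
cv2.imwrite("pics/g.png",cv2.resize(p["pixels"][100:350,200:440],None,fx=2.3,fy=2.3)[...,::-1]); print(bot.observe()["joint_vel"].round(4))
```

```text
1899 [0.22040914 0.22769162 0.23165446 0.23238841 0.23289035 0.26853023]
(array([639. , 270.8]), array([18.6, 11.7]), 42.7)
[-0.0005  0.0014 -0.0001  0.0028  0.0002  0.001  -0.0002]
```

View pics/g.png

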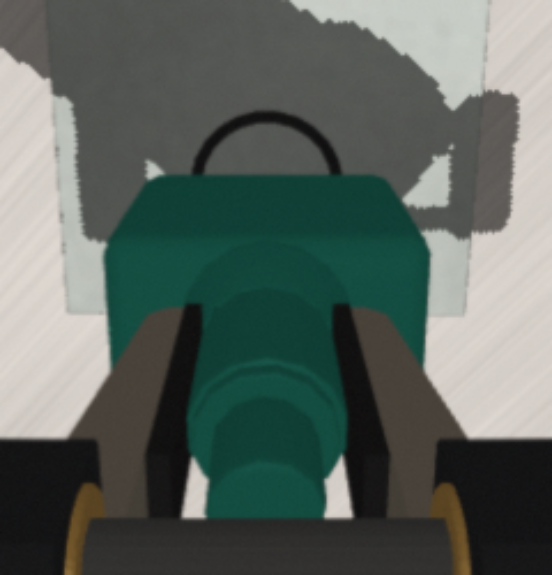

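The stopper is home, with the knob at (267,490) and its collar on the rim at (267,385). The bottle is square to the base and centred on the ring, with its centre at z≈0.141. Handing in.

```bash
python3 -c "
from plant import bot
print(bot.job_done())"
```

```text
the job is handed in; nothing more can be done
None
```

The job is handed in, with no verdict returned: the teal stopper is home in the smaller bottle, which the gripper holds upright and still over the base ring, centre at about 0.141 m and broad face square to the panel.

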